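# Set the ratchet props and lay out the bolts

## Task

Raise both ratchet props of the bench stand, click by click, to their sixth notch counted from the bottom, where the crossbars' undersides are level with the top of the gauge post; they may already stand a notch or two up. Then lay every long bolt flat across the two crossbars, each in a V notch of its own, roughly centred, with all the heads out beyond the left-hand prop. Leave the maroon block, the black canister and the bearing near the stand alone.

Things in the scene. Friction and masses are not known exactly. Their poses are not given: they have to be found in the camera images.
- stand: bench stand, fixed: grey base plate 280 x 200 x 10 mm with two upright ratchet props. Origin: centre of the plate's underside. Its y axis runs from the right-hand to the left-hand prop (at y = +-70 mm), x away from the robot, along the crossbars. At x = 125 mm, y = 0 stands a 12 mm round gauge post, its top 169 mm above the bench.
- prop_left (a joint): height of the left-hand (+y) column above its bottom stop, m. A spring pawl clicks in every 9 mm: the column rests at 0 or at 0.009 x notch (1 to 8; sixth = 0.054; end stop 0.078). It rises when lifted (5 to 10 N; 0.45 kg), needs 1 to 2 mm beyond a notch for the click, and sinks back onto the last notch passed when let go.
- prop_left_bar (a point): centre of the left-hand (+y) column's crossbar, 127.5 mm above the bench at joint 0. Along the stand's x: 180 mm long, 14 mm thick, plain part 25 mm high; ridges on top leave V notches at x = -69, -23, 23, 69 mm. Bar and middle ridge (19 mm above the plain top, 14 mm thick) can be pinched from above at x = 0. A bolt in a notch has its axis 20.5 mm above this point.
- prop_left_lever (a point): resting place of the free end of the left-hand (+y) pawl's flat release lever (20 mm wide, points inward between the two props, 81 mm above the bench). Pressing it down about 15 mm (about 10 N) lets the column sink to the bottom, to start the count again.
- prop_right (a joint): height of the right-hand (-y) column above its bottom stop, m. A spring pawl clicks in every 9 mm: the column rests at 0 or at 0.009 x notch (1 to 8; sixth = 0.054; end stop 0.078). It rises when lifted (5 to 10 N; 0.45 kg), needs 1 to 2 mm beyond a notch for the click, and sinks back onto the last notch passed when let go.
- prop_right_bar (a point): centre of the right-hand (-y) column's crossbar, 127.5 mm above the bench at joint 0. Along the stand's x: 180 mm long, 14 mm thick, plain part 25 mm high; ridges on top leave V notches at x = -69, -23, 23, 69 mm. Bar and middle ridge (19 mm above the plain top, 14 mm thick) can be pinched from above at x = 0. A bolt in a notch has its axis 20.5 mm above this point.
- prop_right_lever (a point): resting place of the free end of the right-hand (-y) pawl's flat release lever (20 mm wide, points inward between the two props, 81 mm above the bench). Pressing it down about 15 mm (about 10 N) lets the column sink to the bottom, to start the count again.
- bolt_0: steel hex-head bolt (all alike; there may be three or four): shank 16 mm diameter, 230 mm long, head 27 mm across corners and 10 mm thick, 240 mm over all, about 0.38 kg. Origin on the axis at mid-length, x axis points to the head.
- bolt_0_mid (a point): point on that bolt's axis at mid-length: the place to grip it (16 mm wide, centre of mass 10 to 15 mm nearer the head).
- bolt_0_head (a point): centre of that bolt's head, 115 mm from the mid point along the axis.
- bolt_1: steel hex-head bolt (all alike; there may be three or four): shank 16 mm diameter, 230 mm long, head 27 mm across corners and 10 mm thick, 240 mm over all, about 0.38 kg. Origin on the axis at mid-length, x axis points to the head.
- bolt_1_mid (a point): point on that bolt's axis at mid-length: the place to grip it (16 mm wide, centre of mass 10 to 15 mm nearer the head).
- bolt_1_head (a point): centre of that bolt's head, 115 mm from the mid point along the axis.
- bolt_2: steel hex-head bolt (all alike; there may be three or four): shank 16 mm diameter, 230 mm long, head 27 mm across corners and 10 mm thick, 240 mm over all, about 0.38 kg. Origin on the axis at mid-length, x axis points to the head.
- bolt_2_mid (a point): point on that bolt's axis at mid-length: the place to grip it (16 mm wide, centre of mass 10 to 15 mm nearer the head).
- bolt_2_head (a point): centre of that bolt's head, 115 mm from the mid point along the axis.
- bolt_3: steel hex-head bolt (all alike; there may be three or four): shank 16 mm diameter, 230 mm long, head 27 mm across corners and 10 mm thick, 240 mm over all, about 0.38 kg. Origin on the axis at mid-length, x axis points to the head.
- bolt_3_mid (a point): point on that bolt's axis at mid-length: the place to grip it (16 mm wide, centre of mass 10 to 15 mm nearer the head).
- bolt_3_head (a point): centre of that bolt's head, 115 mm from the mid point along the axis.
- grip_block: maroon abrasive block standing on end, 50 x 30 x 62 mm; stands by, to be left alone. Origin at the centre of its underside.
- canister: black ribbed open canister, 87 mm diameter, 141 mm tall; stands by, to be left alone. Origin at the centre of its underside.
- ball_bearing: steel ball bearing lying flat, 47 mm diameter, 14 mm tall; stands by, to be left alone. Origin at the centre of its underside.
Not all that is in view belongs to the job. Leave any blue look-alike of the bolt_1 alone.

How it is judged:
On the way:
1. both props rest at the sixth notch (value of joint prop_left between 0.05 and 0.058 m and value of joint prop_right between 0.05 and 0.058 m), for 0.3 s.
At the end, for the whole second after the job is handed in: Both props at the sixth notch (0.054 m, within 4 mm); every bolt present at rest in V notches of both crossbars: axis 193 to 210 mm above the bench, within 0.10 rad of the stand's y, mid point within 26 mm of half-way between the props, head beyond the left-hand prop (all of step 1 and velocity of joint each of prop_left, prop_right below 0.02 m/s and y of bolt_0_mid in the frame of stand between -0.026 and 0.026 m and z of bolt_0_mid in the frame of stand between 0.193 and 0.21 m and x of bolt_0_mid in the frame of stand between -0.085 and 0.085 m and angle between the x axis of each of bolt_0_mid, bolt_1_mid, bolt_2_mid, bolt_3_mid and the y axis of stand, either way round below 0.1 rad and y of each of bolt_0_head, bolt_1_head, bolt_2_head, bolt_3_head in the frame of stand above 0.077 m and linear speed of each of bolt_0, bolt_1, bolt_2, bolt_3 below 0.02 m/s and y of bolt_1_mid in the frame of stand between -0.026 and 0.026 m and z of bolt_1_mid in the frame of stand between 0.193 and 0.21 m and x of bolt_1_mid in the frame of stand between -0.085 and 0.085 m and y of bolt_2_mid in the frame of stand between -0.026 and 0.026 m and z of bolt_2_mid in the frame of stand between 0.193 and 0.21 m and x of bolt_2_mid in the frame of stand between -0.085 and 0.085 m and y of bolt_3_mid in the frame of stand between -0.026 and 0.026 m and z of bolt_3_mid in the frame of stand between 0.193 and 0.21 m and x of bolt_3_mid in the frame of stand between -0.085 and 0.085 m); the robot touches nothing.
It fails at once if the maroon block is knocked over or pushed more than 60 mm (distance of grip_block from where it was at the start of the episode above 0.06 m or angle between grip_block's own z axis and vertical above 0.6 rad).
It fails at once if the canister is knocked over or pushed more than 60 mm (distance of canister from where it was at the start of the episode above 0.06 m or angle between canister's own z axis and vertical above 0.6 rad).
It fails at once if the bearing is knocked over or pushed more than 60 mm (distance of ball_bearing from where it was at the start of the episode above 0.06 m or angle between ball_bearing's own z axis and vertical above 0.6 rad).
Of bolt_0, bolt_1, bolt_2, bolt_3 only 3 to 4 are there at a start; the rules pass over those that are not, and their reading is None.
At some moment in a run one of bolt_0, bolt_1, bolt_2, bolt_3 may be knocked a few centimetres aside while the robot is not near it.
Once in a run the grip may slacken for a moment while it holds something.
It also fails if it takes over 210 s, if anything falls off the work surface, if the arm or the gripper's body presses on something with over 40 N, if the wrist force passes 120 N, or if a joint passes its speed limit or range.

## Robot

A 7-joint arm with a two-finger parallel gripper is mounted at the origin on the work surface; the furniture and walls round the work are solid. World frame = base frame: x ahead of the robot, y to its left, z up, the work surface at z = 0. Lengths are in m, angles in rad, forces in N, time in s.
With the tool pointing down it reaches from about 0.35 to 0.9 m from the base axis. Payload 8.1 kg.
Tool frame: the origin (TCP) lies between the finger pads; the fingertips stand ahead of it and the grasp point (between the pads) is the TCP (arm.nose_length is the z of the fingertips in the tool frame, in m); z points along the fingers, y is the line along which they close (so a half turn about z gives the same grasp; the last joint's range is limited). The gripper opens to 92 mm and grips with 3 to 60 N. Pads are 19 mm wide; open, the fingers measure 130 mm over their backs; the gripper's body (75 mm by 190 mm) begins 47 mm behind the grasp point.
Start: joints at [-1.253, 0.434, 0.025, 1.573, -0.012, 1.134, -0.075], TCP at [0.255, 0.57, 0.246] pointing down, gripper open.
Joint ranges: [-2.62, 2.62], [-0.44, 2.09], [-1.27, 1.32], [0.08, 2.57], [-1.32, 4.46], [0.12, 2], [-2.74, 2.74]. Speed limits (rad/s): [2.22, 2.22, 3.01, 3.01, 3.14, 3.14, 3.14].

## Interface

Orientations are given as a rotation vector (axis times angle).
In Python, from cell import sensors, optics, arm gives the robot as it stands.
- The arm moves only by the tool arm_command, never from a script. Its argument "deltas" is one flat list of numbers, 7 for each row, row after row: the turn, a rotation vector about the world's x, y, z as a fraction of full scale, then the shift along the world's x, y, z as a fraction of full scale, then the finger opening in mm, from 0 to 91.8. In form: [wx, wy, wz, dx, dy, dz, fingers, wx, wy, wz, dx, dy, dz, fingers, ...]. A call has 1 to 20 rows; each row is the pose to reach, as a shift and turn from the pose commanded when the call began; what a row does not reach only later rows make up. Full scale, the value 1, is 1 m for a shift and 90 degrees for a turn. A row lasts 1/10 s, in which the tool goes at most 50 mm and 8.59 degrees, less where a joint would pass 70% of its speed; a pose out of reach is approached as far as the arm can. A call with a number of a shift or a turn outside -1 to 1 is refused whole. A call with a gripper value outside its range is refused whole. The fingers move at their own pace and stop on an object; "force" is the grip in N (left out, the last holds). Time passes only in rows, so rows that repeat a pose let the fingers close. It gives the time, the measured TCP pose, the force, the opening and the grip force at its end, in the units of the state.
- sensors.observe(): the state, without advancing time (a new reading comes with each control period).
- optics.get_image(name): name is "scene" or "top"; returns the picture (384x512x3 uint8, blue, green, red); there is no depth.
- optics.calibration(name): a dict with "camera_matrix" (3x3 intrinsics, pixels), "rvec" (rotation vector, rad) and "tvec" (3), from world to camera coordinates, as OpenCV has them. Camera axes: x right, y down, z forward; pixel columns grow to the right and rows downward; lengths in m; the calibration is good to about 2 mm. A picture is of the moment at which its call begins. calibration takes no time and is no camera call.
- arm.sign_off(): hands the job in; it is judged then, once.
The state is a dict: "clock": time; "joints": joint angles; "dq": joint speeds; "joint_efforts": joint torques, N m; "position": TCP position; "ee_rot": TCP orientation; "force": force on the tool from outside, world axes, zero at the start; "ft_torque": the same for the moment, N m; "width": opening from 0.0 (shut) to 1.0 (fully open); "gripper_force": force on a finger pad.
Only numpy, scipy, OpenCV 4.12 (cv2) and the standard library are available. Lean on these libraries where they do the work, as an engineer would, in place of code of your own. Each camera call takes 0.05 s, during which the arm holds its last target. There are 200 camera calls.

## Working session

There is one attempt and no reset: what is moved stays moved. The work goes in short steps, Python scripts to look and compute and a tool call to move; the robot and the scene stay as the last step left them, time stands still between calls to the robot, and variables do not carry over. Pictures are saved under pics/ and viewed, at most 14 in all, crops included, and the job is handed in when it is done.

Besides the shell and the picture viewer there is one more tool, called after ">>>" in YAML: its name, and indented under it one key for each argument. arm_command: Moves the arm, as the interface text tells. Its arguments: {"type":"object","properties":{"deltas":{"type":"array","items":{"type":"number"}},"force":{"type":"number"}},"required":["deltas"]}

```bash
mkdir -p pics; ls; python3 - <<'E'
from cell import sensors, optics, arm
import cv2
for n in("scene","top"):
    im=optics.get_image(n); cv2.imwrite(f"pics/{n}0.png",im)
    c=optics.calibration(n); print(n,c)
print(sensors.observe(), arm.nose_length)
E
```

```text
pics
scene {'camera_matrix': array([[475.76317351,   0.        , 252.25012497],
       [  0.        , 475.76317351, 189.75498961],
       [  0.        ,   0.        ,   1.        ]]), 'rvec': array([ 2.10797013, -0.83477103,  0.40373056]), 'tvec': array([-0.38452753,  0.28062249,  1.1929738 ])}
top {'camera_matrix': array([[367.59932237,   0.        , 250.08589768],
       [  0.        , 367.59932237, 188.59415469],
       [  0.        ,   0.        ,   1.        ]]), 'rvec': array([ 2.13832223, -2.0699441 ,  0.23773079]), 'tvec': array([-0.0277435 ,  0.5209619 ,  0.95440048])}
{'clock': 0.1, 'joints': array([-1.25260955,  0.43512893,  0.02498063,  1.57400917, -0.01156372,
        1.13397619, -0.07507369]), 'dq': array([ 9.62731026e-04, -1.46038258e-03,  6.82503952e-04, -2.34438577e-03,
        2.97191747e-05, -1.84045670e-04, -1.37828725e-03]), 'joint_efforts': array([ 2.87355848e-03, -6.69117236e+01,  9.87964086e-01, -3.15144324e+01,
       -6.05029240e-02,  3.72900465e-02,  7.50931963e-05]), 'position': array([0.25518565, 0.57006514, 0.24503747]), 'ee_rot': array([-6.56130268e-01, -3.07217953e+00,  2.15447367e-03]), 'force': array([ 0.07567207, -0.26127044, -0.76360387]), 'ft_torque': array([ 0.02350262, -0.03437689, -0.05677289]), 'gripper_force': 0.0, 'width': 1.001092392317335} 0.019
```

View pics/scene0.png

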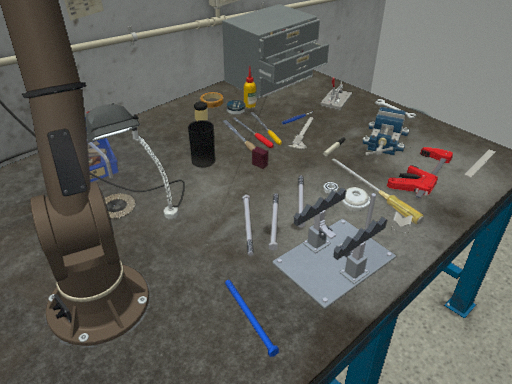

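View pics/top0.png

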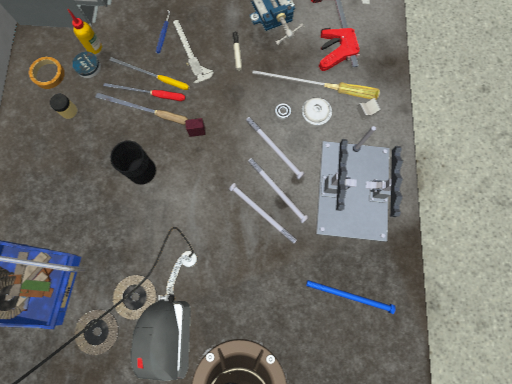

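```bash
cat > h.py <<'E'
import numpy as np, cv2
from cell import sensors, optics, arm
C={n:optics.calibration(n) for n in("scene","top")}
def proj(n,P):
    c=C[n]; return cv2.projectPoints(np.array(P,float).reshape(-1,3),c["rvec"],c["tvec"],c["camera_matrix"],None)[0].reshape(-1,2)
def ray(n,uv):
    c=C[n];R=cv2.Rodrigues(c["rvec"])[0];o=-R.T@c["tvec"]
    d=R.T@np.linalg.inv(c["camera_matrix"])@np.array([uv[0],uv[1],1.]);return o,d/np.linalg.norm(d)
def onz(n,uv,z):
    o,d=ray(n,uv);return o+d*(z-o[2])/d[2]
def tri(a,b):  # scene uv, top uv
    o1,d1=ray("scene",a);o2,d2=ray("top",b)
    s=np.linalg.lstsq(np.c_[d1,-d2],o2-o1,rcond=None)[0]
    p,q=o1+s[0]*d1,o2+s[1]*d2;return (p+q)/2,np.linalg.norm(p-q)
E
python3 - <<'E'
from h import *
print(proj("top",[0.255,0.57,0.246]),proj("scene",[0.255,0.57,0.246]))
t=cv2.imread("pics/top0.png")[95:255,220:420];s=cv2.imread("pics/scene0.png")[165:315,230:410]
a=cv2.resize(t,(800,640),interpolation=cv2.INTER_CUBIC)[:600];cv2.imwrite("pics/tc.png",a)
cv2.imwrite("pics/sc.png",cv2.resize(s,(720,600),interpolation=cv2.INTER_CUBIC))
E
```

```text
[[-29.95695018 283.67187742]] [[ 66.20513284 102.26518497]]
```

View pics/tc.png

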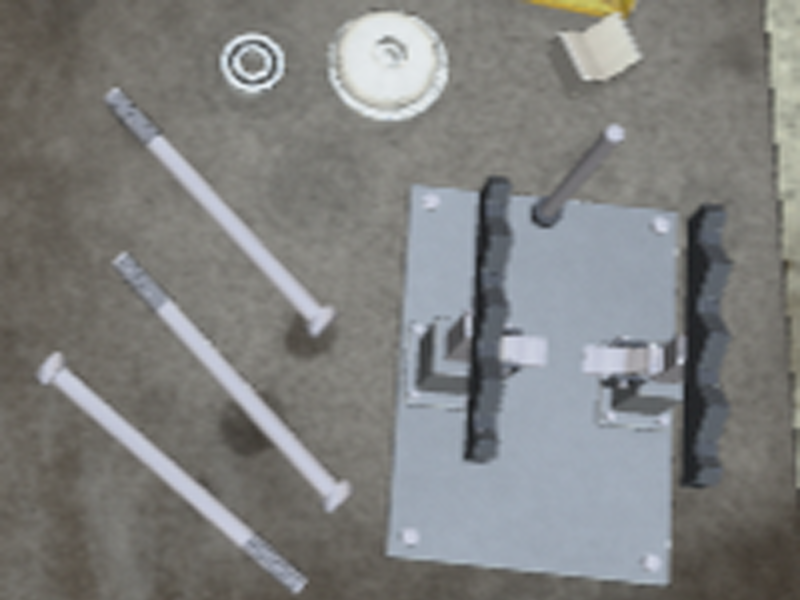

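View pics/sc.png

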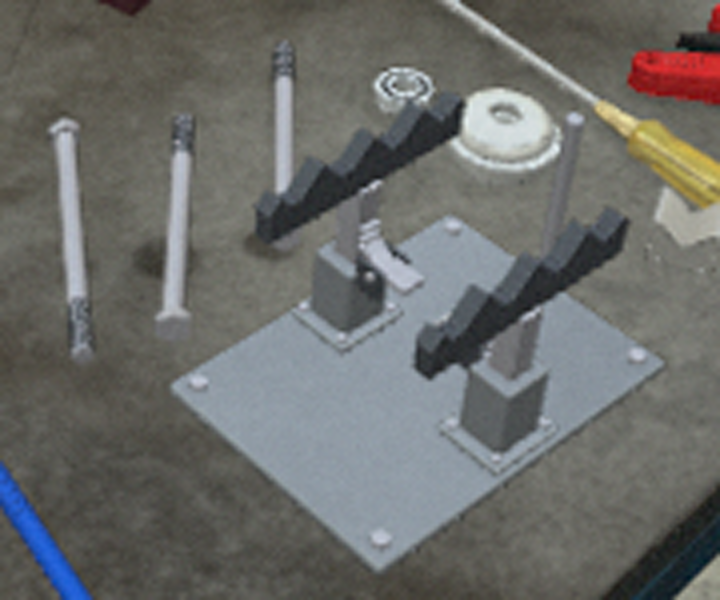

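```bash
cat > st.py <<'E'
from h import *
from scipy.optimize import least_squares
Q=np.array([[-.14,.1],[.14,.1],[.14,-.1],[-.14,-.1]])
tu=np.array([[388,556],[412,185],[680,213],[668,584]])/4+[220,95]
su=np.array([[172,386],[455,217],[663,362],[380,570]])/4+[230,165]
def W(p,P):
    P=np.array(P,float).reshape(-1,3);c,s=np.cos(p[2]),np.sin(p[2])
    return np.c_[p[0]+c*P[:,0]-s*P[:,1],p[1]+s*P[:,0]+c*P[:,1],P[:,2]]
def f(p):
    P=W(p,np.c_[Q,np.full(4,.01)]);return np.r_[proj("top",P)-tu,proj("scene",P)-su].ravel()
r=least_squares(f,[.6,-.3,0]);S=r.x
E
python3 - <<'E'
from st import *
np.set_printoptions(precision=4,suppress=True)
print(S,r.fun.reshape(-1,2).round(2).tolist())
print("post",(proj("scene",W(S,[.125,0,.169]))-[230,165])*4,(proj("top",W(S,[.125,0,.169]))-[220,95])*4)
for s in(1,-1):
  for n in range(4):
    c=.1275+.009*n
    P=W(S,[[-.09,s*.07+y,c-.0125] for y in(.007,-.007)]+[[0,s*.07,c+.0315]])
    print(s,n,((proj("scene",P)-[230,165])*4).round().tolist(),((proj("top",P)-[220,95])*4).round().tolist())
print(ray("scene",[250,190])[0],ray("top",[250,190])[0])
t=optics.get_image("top");hsv=cv2.cvtColor(t,cv2.COLOR_BGR2HSV)
m=((hsv[...,1]<60)&(hsv[...,2]>135)).astype(np.uint8);m[:,:225]=0;m[:,312:]=0;m[:112]=0;m[250:]=0
n,l,st,ce=cv2.connectedComponentsWithStats(cv2.morphologyEx(m,cv2.MORPH_CLOSE,np.ones((5,5))))
for i in range(1,n):
    if st[i,4]<60: continue
    ys,xs=np.nonzero(l==i);print(st[i],cv2.minAreaRect(np.c_[xs,ys].astype(np.float32)))
E
```

```text
[ 0.5394 -0.3143 -0.0768] [[0.26, 0.12], [0.67, -0.72], [0.82, -0.68], [1.41, 0.92], [-1.49, -0.91], [-1.26, -1.69], [0.95, -0.25], [-0.36, -0.23]]
post [[574.2848 117.3216]] [[620.0941 133.6567]]
1 0 [[251.0, 255.0], [266.0, 266.0], [363.0, 152.0]] [[460.0, 466.0], [482.0, 469.0], [496.0, 315.0]]
1 1 [[252.0, 244.0], [267.0, 256.0], [365.0, 141.0]] [[464.0, 464.0], [486.0, 466.0], [500.0, 311.0]]
1 2 [[253.0, 234.0], [268.0, 245.0], [366.0, 131.0]] [[467.0, 462.0], [489.0, 464.0], [503.0, 307.0]]
1 3 [[254.0, 224.0], [269.0, 235.0], [367.0, 120.0]] [[470.0, 459.0], [493.0, 462.0], [507.0, 303.0]]
-1 0 [[409.0, 378.0], [426.0, 391.0], [527.0, 266.0]] [[679.0, 490.0], [701.0, 492.0], [720.0, 339.0]]
-1 1 [[410.0, 367.0], [428.0, 381.0], [530.0, 255.0]] [[684.0, 488.0], [706.0, 490.0], [726.0, 335.0]]
-1 2 [[412.0, 357.0], [429.0, 370.0], [532.0, 244.0]] [[690.0, 486.0], [712.0, 488.0], [732.0, 331.0]]
-1 3 [[413.0, 346.0], [431.0, 359.0], [534.0, 233.0]] [[695.0, 484.0], [718.0, 486.0], [738.0, 328.0]]
[-0.2418 -0.8226  0.9563] [ 0.2977 -0.0124  1.0461]
[275 112  16   7  81] ((282.5, 115.0), (6.0, 15.0), 90.0)
[297 112  15  15 153] ((304.0, 119.0), (14.0, 14.0), 90.0)
[ 246  117   66  106 1479] ((283.2579040527344, 162.3943328857422), (116.11668395996094, 50.85723876953125), 49.28915023803711)
[230 183  67  60 444] ((262.1015625, 213.98403930664062), (85.15058898925781, 7.866477966308594), 42.397438049316406)
```

```bash
python3 - <<'E'
from st import *
np.set_printoptions(precision=4,suppress=True)
print(W(S,[[0,.07,0],[0,-.07,0]]+[[x,0,0] for x in(-.069,-.023,.023,.069)]))
f=lambda u,z:onz("top",np.array(u)/4+[220,95],z)
for n,t,h in(("A",(112,95),(322,320)),("B",(121,260),(340,496)),("C",(297,584),(48,368))):
    a,b=f(t,.008),f(h,.012);print(n,a,b,np.linalg.norm(a-b),np.degrees(np.arctan2(*(b-a)[1::-1])))
E
```

```text
[[ 0.5448 -0.2445  0.    ]
 [ 0.5341 -0.3841  0.    ]
 [ 0.4706 -0.309   0.    ]
 [ 0.5165 -0.3125  0.    ]
 [ 0.5624 -0.3161  0.    ]
 [ 0.6082 -0.3196  0.    ]]
A [0.7494 0.0025 0.008 ] [ 0.5775 -0.1561  0.012 ] 0.23390361708899673 -137.2962789838795
B [ 0.6194 -0.0085  0.008 ] [ 0.449  -0.1691  0.012 ] 0.23424092280419162 -136.6999895816396
C [ 0.3864 -0.1394  0.008 ] [0.5351 0.0416 0.012 ] 0.23431639198133006 50.594596450092304
```

>>> arm_command:
  deltas: [0,0,0,0.1,-0.05,0.13,91,0,0,0,0.2,-0.15,0.13,91,0,0,0,0.28,-0.3,0.13,91,0,0,0.1,0.28,-0.3,0.13,91,0,0,0.22,0.28,-0.3,0.13,91,0,0,0.22,0.29,-0.4,0.13,91,0,0,0.22,0.29,-0.5,0.13,91,0,0,0.22,0.29,-0.6,0.13,91,0,0,0.22,0.29,-0.7,0.13,91,0,0,0.22,0.29,-0.815,0.1,91,0,0,0.22,0.29,-0.815,0.1,91,0,0,0.22,0.29,-0.815,0.1,91,0,0,0.22,0.29,-0.815,0.1,91,0,0,0.22,0.29,-0.815,0.1,91,0,0,0.22,0.29,-0.815,0.1,91,0,0,0.22,0.29,-0.815,0.1,91,0,0,0.22,0.29,-0.815,0.1,91,0,0,0.22,0.29,-0.815,0.1,91,0,0,0.22,0.29,-0.815,0.1,91,0,0,0.22,0.29,-0.815,0.1,91]

```text
clock: 2.15
position: [0.5441, -0.2499, 0.3451]
ee_rot: [-0.129, -3.138, 0.004]
force: [0.6, 0.2, 0.1]
width: 0.988
gripper_force: 0.0
```

>>> arm_command:
  deltas: [0,0,0,0.001,0.005,-0.05,91,0,0,0,0.001,0.005,-0.1,91,0,0,0,0.001,0.005,-0.14,70,0,0,0,0.001,0.005,-0.16,50,0,0,0,0.001,0.005,-0.175,50,0,0,0,0.001,0.005,-0.184,50,0,0,0,0.001,0.005,-0.184,50,0,0,0,0.001,0.005,-0.184,5,0,0,0,0.001,0.005,-0.184,5,0,0,0,0.001,0.005,-0.184,5,0,0,0,0.001,0.005,-0.184,5,0,0,0,0.001,0.005,-0.184,5,0,0,0,0.001,0.005,-0.184,5,0,0,0,0.001,0.005,-0.184,5]
  force: 50

```text
clock: 3.55
position: [0.5464, -0.242, 0.1622]
ee_rot: [0.121, 3.138, -0.005]
force: [0.3, -6.4, -1.6]
width: 0.147
gripper_force: 50.0
```

>>> arm_command:
  deltas: [0,0,0,0,0,0.005,5,0,0,0,0,0,0.01,5,0,0,0,0,0,0.015,5,0,0,0,0,0,0.02,5,0,0,0,0,0,0.025,5,0,0,0,0,0,0.03,5,0,0,0,0,0,0.035,5,0,0,0,0,0,0.039,5,0,0,0,0,0,0.039,5,0,0,0,0,0,0.039,5,0,0,0,0,0,0.039,5]

```text
clock: 4.65
position: [0.5463, -0.2419, 0.2007]
ee_rot: [0.121, 3.138, -0.005]
force: [2.7, -9.1, -6.1]
width: 0.152
gripper_force: 50.0
```

>>> arm_command:
  deltas: [0,0,0,0,0,-0.002,5,0,0,0,0,0,-0.003,5,0,0,0,0,0,-0.003,5]

```text
clock: 4.95
position: [0.5463, -0.2419, 0.1982]
ee_rot: [0.121, 3.138, -0.005]
force: [0.7, -6.6, -1.0]
width: 0.151
gripper_force: 5.0
```

```bash
python3 - <<'E'
from h import *
s=optics.get_image("scene")[165:285,270:410];cv2.imwrite("pics/s1.png",cv2.resize(s,(700,600),interpolation=cv2.INTER_CUBIC))
E
```

```text
(no output)
```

View pics/s1.png

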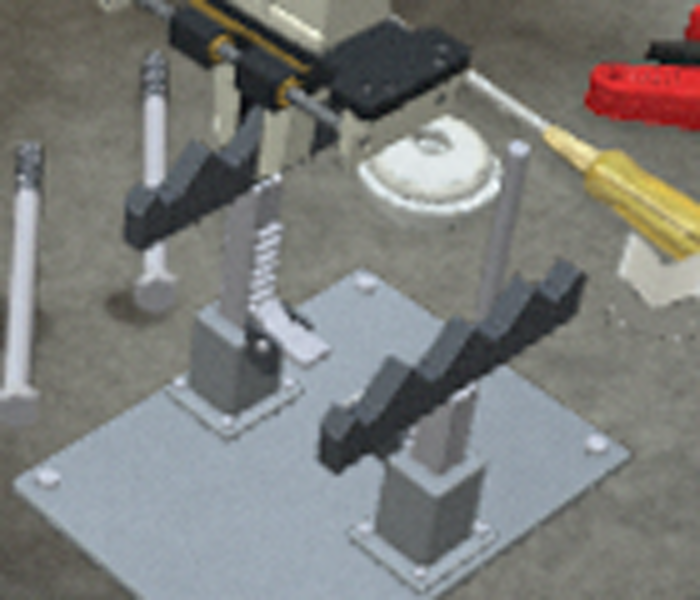

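```bash
python3 - <<'E'
from st import *
for n in(5,6,7):print(n,((proj("scene",W(S,[-.09,.063,.115+.009*n]))-[270,165])*5).round())
print([((proj("scene",W(S,[-.09,-.077,.115+.009*n]))-[270,165])*5).round().tolist() for n in(0,1,2)])
print(sensors.observe()["gripper_force"])
E
```

```text
5 [[138. 267.]]
6 [[139. 254.]]
7 [[140. 240.]]
[[[332.0, 489.0]], [[334.0, 476.0]], [[336.0, 463.0]]]
5.000823246773507
```

>>> arm_command:
  deltas: [0,0,0,0,0,0,50,0,0,0,0,0,0,50,0,0,0,0,0,0,50,0,0,0,0,0,0.03,50,0,0,0,0,0,0.06,50,0,0,0,0,0,0.06,50]

```text
clock: 5.6
position: [0.5481, -0.2403, 0.2617]
ee_rot: [0.118, 3.133, -0.002]
force: [0.3, -0.2, 0.5]
width: 0.54
gripper_force: 0.0
```

```bash
python3 - <<'E'
from h import *
s=optics.get_image("scene")[165:285,270:410];cv2.imwrite("pics/s2.png",cv2.resize(s,(700,600),interpolation=cv2.INTER_CUBIC))
E
```

```text
(no output)
```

View pics/s2.png

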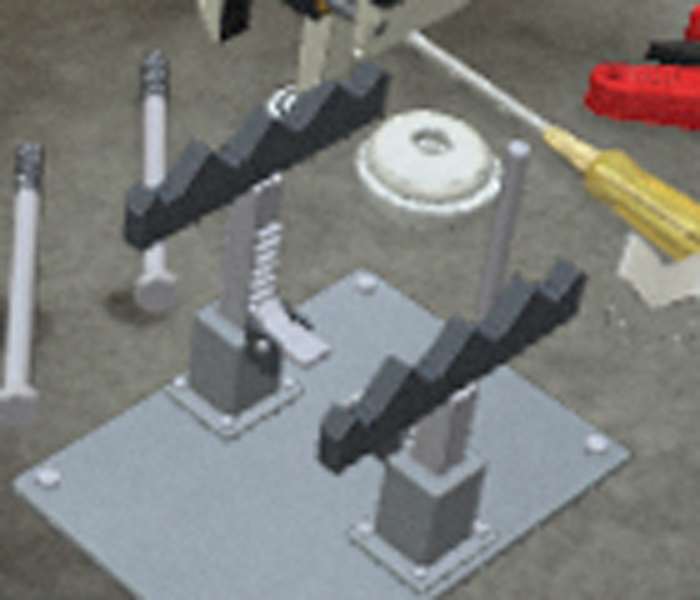

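>>> arm_command:
  deltas: [0,0,0,-0.004,-0.05,0,50,0,0,0,-0.009,-0.1,0,50,0,0,0,-0.0125,-0.142,0,50,0,0,0,-0.0125,-0.142,-0.02,50,0,0,0,-0.0125,-0.142,-0.06,50,0,0,0,-0.0125,-0.142,-0.09,50,0,0,0,-0.0125,-0.142,-0.109,50,0,0,0,-0.0125,-0.142,-0.109,50,0,0,0,-0.0125,-0.142,-0.109,5,0,0,0,-0.0125,-0.142,-0.109,5,0,0,0,-0.0125,-0.142,-0.109,5,0,0,0,-0.0125,-0.142,-0.109,5,0,0,0,-0.0125,-0.142,-0.109,5,0,0,0,-0.0125,-0.142,-0.109,5]
  force: 50

```text
clock: 7.05
position: [0.5341, -0.3816, 0.1492]
ee_rot: [0.118, 3.139, -0.0]
force: [-0.2, -0.2, 2.9]
width: 0.146
gripper_force: 50.0
```

>>> arm_command:
  deltas: [0,0,0,0,0,0.005,5,0,0,0,0,0,0.01,5,0,0,0,0,0,0.015,5,0,0,0,0,0,0.02,5,0,0,0,0,0,0.025,5,0,0,0,0,0,0.03,5,0,0,0,0,0,0.035,5,0,0,0,0,0,0.04,5,0,0,0,0,0,0.045,5,0,0,0,0,0,0.049,5,0,0,0,0,0,0.049,5,0,0,0,0,0,0.049,5,0,0,0,0,0,0.049,5]

```text
clock: 8.35
position: [0.534, -0.3815, 0.1977]
ee_rot: [0.118, 3.139, -0.0]
force: [4.3, -1.7, -6.1]
width: 0.147
gripper_force: 50.0
```

>>> arm_command:
  deltas: [0,0,0,0,0,-0.003,5,0,0,0,0,0,-0.003,5,0,0,0,0,0,-0.003,50,0,0,0,0,0,-0.003,50,0,0,0,0,0,-0.003,50,0,0,0,0,0,0.04,50,0,0,0,0,0,0.09,50,0,0,0.1,0.04,0.05,0.13,50,0,0,0.2,0.07,0.1,0.13,50,0,0,0.3,0.09,0.15,0.13,50,0,0,0.4,0.1,0.2,0.13,50,0,0,0.5,0.11,0.25,0.13,50,0,0,0.527,0.13,0.3,0.13,50,0,0,0.527,0.13,0.3,0.13,50,0,0,0.527,0.13,0.3,0.13,50,0,0,0.527,0.13,0.3,0.13,50]

```text
clock: 9.95
position: [0.6637, -0.0806, 0.3274]
ee_rot: [1.157, -2.92, -0.0]
force: [-0.3, -1.8, -0.8]
width: 0.542
gripper_force: 0.0
```

```bash
python3 - <<'E'
from h import *
print(sensors.observe()["joints"].round(2))
s=optics.get_image("scene");t=optics.get_image("top")
a=np.hstack([cv2.resize(s[165:315,250:410],(480,450)),cv2.resize(t[100:250,220:310],(270,450))])
cv2.imwrite("pics/s3.png",a);cv2.imwrite("pics/t3full.png",t)
E
```

```text
[-0.08  0.46  0.19  1.34 -0.09  1.35  2.44]
```

View pics/s3.png

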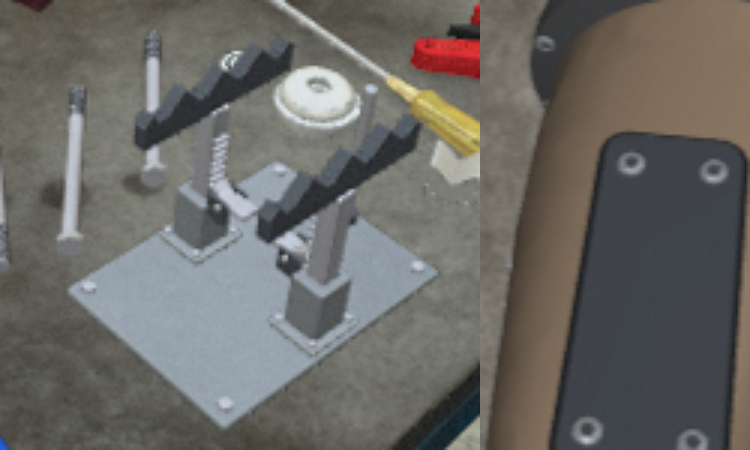

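```bash
python3 - <<'E'
from st import *
for n in(5,6,7):print(n,((proj("scene",W(S,[-.09,-.077,.115+.009*n]))-[250,165])*3).round())
print((proj("scene",[[.5775,-.1561,.012],[.7494,.0025,.008]])-[250,165])*3,(proj("scene",[[.449,-.1691,.012],[.6194,-.0085,.008]])-[250,165])*3)
E
```

```text
5 [[266. 253.]]
6 [[267. 245.]]
7 [[268. 237.]]
[[152.4096168  172.62580167]
 [150.56825676  34.87381312]] [[ 69.71281963 242.93011444]
 [ 75.59271129  89.34397269]]
```

>>> arm_command:
  deltas: [0,0,0,0,0.003,-0.05,50,0,0,0,0,0.003,-0.1,50,0,0,0,0,0.003,-0.15,50,0,0,0,0,0.003,-0.2,50,0,0,0,0,0.003,-0.24,50,0,0,0,0,0.003,-0.26,50,0,0,0,0,0.003,-0.26,50]

```text
clock: 10.75
position: [0.661, -0.0805, 0.0644]
ee_rot: [1.148, -2.918, -0.003]
force: [-0.2, 0.8, 0.7]
width: 0.548
gripper_force: 0.0
```

>>> arm_command:
  deltas: [0,0,0,0.002,0.002,-0.02,50,0,0,0,0.002,0.002,-0.035,50,0,0,0,0.002,0.002,-0.041,50,0,0,0,0.002,0.002,-0.041,50,0,0,0,0.002,0.002,-0.041,8,0,0,0,0.002,0.002,-0.041,8,0,0,0,0.002,0.002,-0.041,8,0,0,0,0.002,0.002,-0.041,8,0,0,0,0.002,0.002,-0.041,8,0,0,0,0.002,0.002,-0.041,8]
  force: 50

```text
clock: 11.75
position: [0.6659, -0.0763, 0.027]
ee_rot: [-1.155, 2.922, 0.0]
force: [-0.5, 0.9, 1.6]
width: 0.162
gripper_force: 50.0
```

>>> arm_command:
  deltas: [0,0,0,0,0,0,40,0,0,0,0,0,-0.003,40,0,0,0,0,0,-0.005,40,0,0,0,0,0,-0.005,40,0,0,0,0,0,-0.005,8,0,0,0,0,0,-0.005,8,0,0,0,0,0,-0.005,8,0,0,0,0,0,-0.005,8,0,0,0,0,0,-0.005,8]

```text
clock: 12.65
position: [0.6659, -0.0765, 0.0218]
ee_rot: [-1.154, 2.922, 0.0]
force: [-0.3, -0.1, -0.2]
width: 0.161
gripper_force: 50.0
```

>>> arm_command:
  deltas: [0,0,0,0,0,0.01,8,0,0,0,0,0,0.03,8,0,0,0,0,0,0.07,8,0,0,0,0,0,0.11,8,0,0,0,0,0,0.15,8,0,0,0,0,0,0.19,8,0,0,0,0,0,0.23,8,0,0,0,0,0,0.26,8,0,0,-0.07,0,0,0.27,8,0,0,-0.14,0,0,0.27,8,0,0,-0.21,-0.005,-0.02,0.27,8,0,0,-0.28,-0.01,-0.04,0.27,8,0,0,-0.35,-0.015,-0.06,0.27,8,0,0,-0.42,-0.02,-0.08,0.27,8,0,0,-0.49,-0.025,-0.1,0.27,8,0,0,-0.56,-0.03,-0.12,0.27,8,0,0,-0.63,-0.035,-0.14,0.27,8,0,0,-0.7,-0.04,-0.15,0.27,8,0,0,-0.7,-0.04,-0.15,0.27,8]

```text
clock: 14.55
position: [0.6243, -0.2287, 0.292]
ee_rot: [-0.55, -3.092, 0.002]
force: [1.1, -0.7, -3.5]
width: 0.156
gripper_force: 50.0
```

>>> arm_command:
  deltas: [0,0,-0.07,-0.004,-0.02,0,8,0,0,-0.14,-0.008,-0.04,0,8,0,0,-0.21,-0.012,-0.06,0,8,0,0,-0.28,-0.016,-0.08,0,8,0,0,-0.35,-0.016,-0.091,0,8,0,0,-0.42,-0.016,-0.091,0,8,0,0,-0.49,-0.016,-0.091,0,8,0,0,-0.56,-0.016,-0.091,0,8,0,0,-0.63,-0.016,-0.091,0,8,0,0,-0.7,-0.016,-0.091,0,8,0,0,-0.77,-0.016,-0.091,-0.01,8,0,0,-0.824,-0.016,-0.091,-0.03,8,0,0,-0.824,-0.016,-0.091,-0.04,8,0,0,-0.824,-0.016,-0.091,-0.04,8,0,0,-0.824,-0.016,-0.091,-0.04,8]

```text
clock: 16.05
position: [0.6101, -0.3171, 0.2521]
ee_rot: [-2.294, -2.146, -0.0]
force: [0.1, 0.3, -3.0]
width: 0.159
gripper_force: 50.0
```

```bash
python3 - <<'E'
from h import *
s=optics.get_image("scene");t=optics.get_image("top")
cv2.imwrite("pics/s4.png",np.hstack([cv2.resize(s[145:285,265:410],(466,450)),cv2.resize(t[110:230,300:410],(330,450)[:1]+(360,))if 0 else cv2.resize(t[105:255,300:410],(330,450))]))
E
```

```text
(no output)
```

View pics/s4.png

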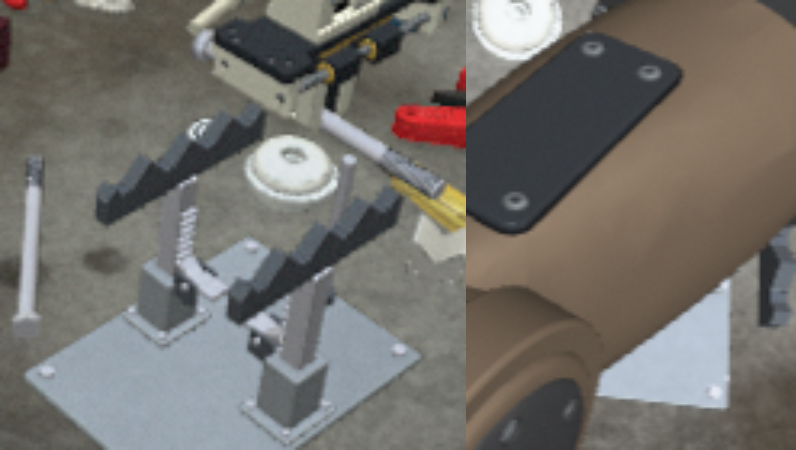

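```bash
python3 - <<'E'
from st import *
for z in(.23,.24,.25):
  for L in(.115,.12): print(z,L,(proj("scene",[.6101-L*.0767,-.3171-L*.997,z])-[265,145])*3.214)
E
```

```text
0.23 0.115 [[432.96330825 196.9959815 ]]
0.23 0.12 [[438.52182554 200.41181716]]
0.24 0.115 [[435.54994992 186.54445876]]
0.24 0.12 [[441.14630098 189.95042702]]
0.25 0.115 [[438.16526177 175.97709195]]
0.25 0.12 [[443.79994641 179.37276276]]
```

>>> arm_command:
  deltas: [0,0,0,-0.002,-0.002,-0.01,8,0,0,0,-0.002,-0.002,-0.02,8,0,0,0,-0.002,-0.002,-0.03,8,0,0,0,-0.002,-0.002,-0.035,8,0,0,0,-0.002,-0.002,-0.038,8,0,0,0,-0.002,-0.002,-0.038,8]

```text
clock: 16.75
position: [0.6085, -0.3195, 0.2139]
ee_rot: [2.297, 2.142, 0.001]
force: [1.2, 0.7, -2.0]
width: 0.158
gripper_force: 50.0
```

>>> arm_command:
  deltas: [0,0,0,0,0,-0.001,8,0,0,0,0,0,-0.001,36,0,0,0,0,0,-0.001,36,0,0,0,0,0,-0.001,36,0,0,0,0,0,0.02,36,0,0,0,0,0,0.05,36,0,0,0,0,0,0.09,36,0,0,0.08,-0.005,0.04,0.1,36,0,0,0.16,-0.015,0.08,0.1,36,0,0,0.24,-0.03,0.12,0.1,36,0,0,0.32,-0.04,0.16,0.1,36,0,0,0.4,-0.06,0.2,0.1,40,0,0,0.48,-0.074,0.23,0.1,40,0,0,0.56,-0.074,0.23,0.1,40,0,0,0.64,-0.074,0.23,0.1,40,0,0,0.72,-0.074,0.23,0.1,40,0,0,0.8,-0.074,0.23,0.1,40,0,0,0.8,-0.074,0.23,0.1,40]

```text
clock: 18.55
position: [0.5335, -0.0899, 0.3138]
ee_rot: [-0.598, -3.084, -0.0]
force: [0.1, 0.4, -0.9]
width: 0.434
gripper_force: 0.0
```

```bash
python3 - <<'E'
from h import *
s=optics.get_image("scene")
cv2.imwrite("pics/s5.png",cv2.resize(s[155:285,230:410],(792,572),interpolation=cv2.INTER_CUBIC))
E
```

```text
(no output)
```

View pics/s5.png

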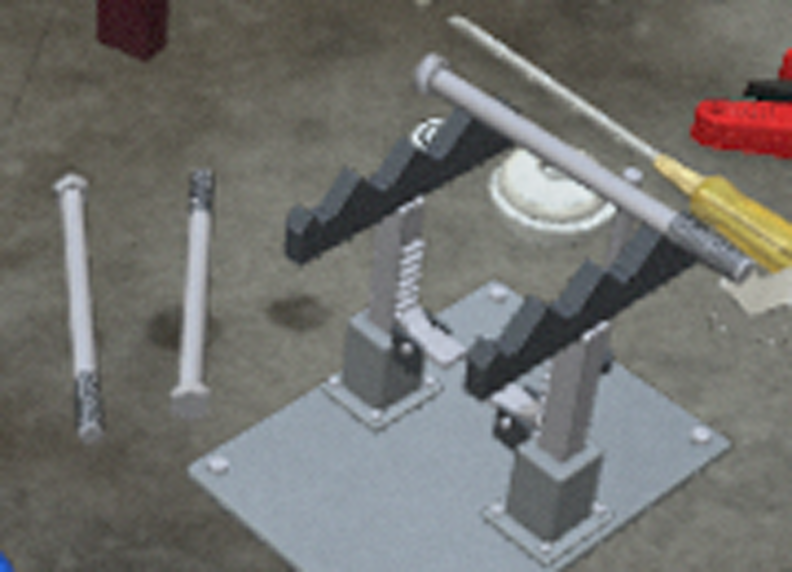

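>>> arm_command:
  deltas: [0,0,0.08,0.001,0.001,-0.02,40,0,0,0.16,0.001,0.001,-0.05,40,0,0,0.24,0.001,0.001,-0.09,40,0,0,0.32,0.001,0.001,-0.13,40,0,0,0.4,0.001,0.001,-0.16,40,0,0,0.48,0.001,0.001,-0.19,40,0,0,0.56,0.001,0.001,-0.21,40,0,0,0.64,0.001,0.001,-0.23,40,0,0,0.725,0.001,0.001,-0.25,40,0,0,0.725,0.001,0.001,-0.25,40,0,0,0.725,0.001,0.001,-0.25,40]

```text
clock: 19.7
position: [0.5347, -0.0889, 0.0639]
ee_rot: [1.147, -2.924, -0.0]
force: [-0.1, -0.2, -0.3]
width: 0.436
gripper_force: 0.0
```

>>> arm_command:
  deltas: [0,0,0,0,0,-0.02,40,0,0,0,0,0,-0.035,40,0,0,0,0,0,-0.0425,40,0,0,0,0,0,-0.0425,40,0,0,0,0,0,-0.0425,40,0,0,0,0,0,-0.0425,8,0,0,0,0,0,-0.0425,8,0,0,0,0,0,-0.0425,8,0,0,0,0,0,-0.0425,8,0,0,0,0,0,-0.0425,8,0,0,0,0,0,-0.0425,8]

```text
clock: 20.8
position: [0.5349, -0.0884, 0.0214]
ee_rot: [-1.156, 2.921, 0.0]
force: [-0.9, 0.4, 4.4]
width: 0.161
gripper_force: 50.0
```

>>> arm_command:
  deltas: [0,0,0,0,0,0.01,8,0,0,0,0,0,0.03,8,0,0,0,0,0,0.07,8,0,0,0,0,0,0.11,8,0,0,0,0,0,0.15,8,0,0,0,0,0,0.19,8,0,0,0,0,0,0.23,8,0,0,0,0,0,0.26,8,0,0,-0.07,0,0,0.27,8,0,0,-0.14,0,0,0.27,8,0,0,-0.21,-0.01,-0.02,0.27,8,0,0,-0.28,-0.02,-0.04,0.27,8,0,0,-0.35,-0.03,-0.06,0.27,8,0,0,-0.42,-0.035,-0.08,0.27,8,0,0,-0.49,-0.04,-0.1,0.27,8,0,0,-0.56,-0.045,-0.12,0.27,8,0,0,-0.63,-0.05,-0.14,0.27,8,0,0,-0.7,-0.05,-0.15,0.27,8,0,0,-0.7,-0.05,-0.15,0.27,8]

```text
clock: 22.7
position: [0.4838, -0.2401, 0.2914]
ee_rot: [-0.547, -3.093, 0.001]
force: [0.3, -0.3, -4.2]
width: 0.163
gripper_force: 50.0
```

>>> arm_command:
  deltas: [0,0,-0.07,-0.004,-0.02,0,8,0,0,-0.14,-0.008,-0.04,0,8,0,0,-0.21,-0.012,-0.06,0,8,0,0,-0.28,-0.013,-0.069,0,8,0,0,-0.35,-0.013,-0.069,0,8,0,0,-0.42,-0.013,-0.069,0,8,0,0,-0.49,-0.013,-0.069,0,8,0,0,-0.56,-0.013,-0.069,0,8,0,0,-0.63,-0.013,-0.069,0,8,0,0,-0.7,-0.013,-0.069,0,8,0,0,-0.77,-0.013,-0.069,-0.01,8,0,0,-0.826,-0.013,-0.069,-0.03,8,0,0,-0.826,-0.013,-0.069,-0.039,8,0,0,-0.826,-0.013,-0.069,-0.039,8,0,0,-0.826,-0.013,-0.069,-0.039,8]

```text
clock: 24.2
position: [0.472, -0.3073, 0.2526]
ee_rot: [-2.296, -2.144, -0.0]
force: [-0.2, -0.3, -2.9]
width: 0.157
gripper_force: 50.0
```

>>> arm_command:
  deltas: [0,0,0,-0.001,-0.002,-0.01,8,0,0,0,-0.001,-0.002,-0.02,8,0,0,0,-0.001,-0.002,-0.03,8,0,0,0,-0.001,-0.002,-0.035,8,0,0,0,-0.001,-0.002,-0.0395,8,0,0,0,-0.001,-0.002,-0.0395,8,0,0,0,-0.001,-0.002,-0.0395,8]

```text
clock: 24.9
position: [0.4714, -0.3097, 0.213]
ee_rot: [2.299, 2.14, 0.0]
force: [2.1, 0.1, -1.6]
width: 0.159
gripper_force: 50.0
```

>>> arm_command:
  deltas: [0,0,0,0,0,-0.001,8,0,0,0,0,0,-0.001,36,0,0,0,0,0,-0.001,36,0,0,0,0,0,-0.001,36,0,0,0,0,0,0.02,36,0,0,0,0,0,0.05,36,0,0,0,0,0,0.09,36,0,0,-0.08,0,0.04,0.1,36,0,0,-0.16,0,0.08,0.1,36,0,0,-0.24,-0.005,0.12,0.1,36,0,0,-0.32,-0.01,0.16,0.1,36,0,0,-0.391,-0.01,0.2,0.1,40,0,0,-0.391,-0.0105,0.24,0.1,40,0,0,-0.391,-0.0105,0.261,0.1,40,0,0,-0.391,-0.0105,0.261,0.1,40,0,0,-0.391,-0.0105,0.261,0.1,40]

```text
clock: 26.5
position: [0.4602, -0.0486, 0.3127]
ee_rot: [2.839, 1.346, 0.0]
force: [0.5, -0.6, -0.0]
width: 0.436
gripper_force: 0.0
```

```bash
python3 - <<'E'
from h import *
s=optics.get_image("scene")
cv2.imwrite("pics/s6.png",cv2.resize(s[155:285,230:410],(792,572),interpolation=cv2.INTER_CUBIC))
print((proj("scene",[[.5351,.0416,.012],[.3864,-.1394,.008]])-[230,155])*4.4)
E
```

```text
[[ 66.226085   189.33352571]
 [ 86.25513442 428.88273575]]
```

View pics/s6.png

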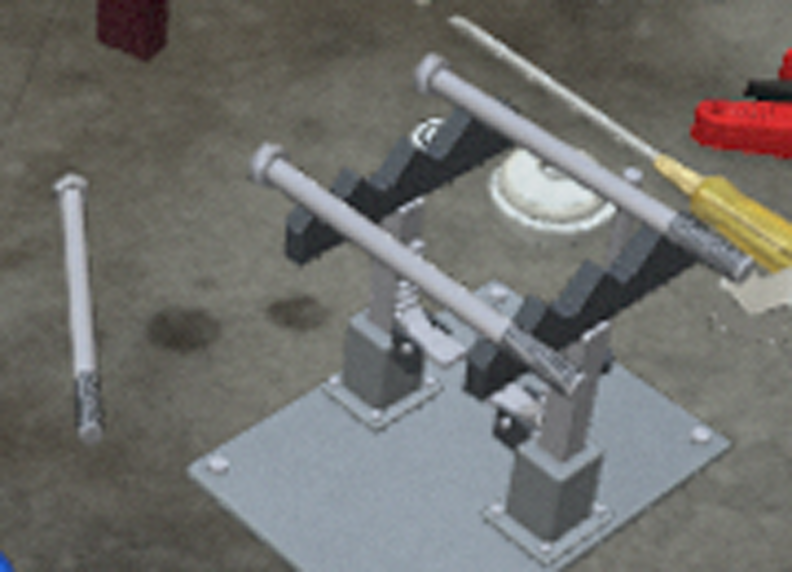

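>>> arm_command:
  deltas: [0,0,0,0.0005,0,-0.05,40,0,0,0,0.0005,0,-0.1,40,0,0,0,0.0005,0,-0.15,40,0,0,0,0.0005,0,-0.2,40,0,0,0,0.0005,0,-0.24,40,0,0,0,0.0005,0,-0.265,40,0,0,0,0.0005,0,-0.28,40,0,0,0,0.0005,0,-0.2905,40,0,0,0,0.0005,0,-0.2905,40,0,0,0,0.0005,0,-0.2905,40,0,0,0,0.0005,0,-0.2905,8,0,0,0,0.0005,0,-0.2905,8,0,0,0,0.0005,0,-0.2905,8,0,0,0,0.0005,0,-0.2905,8,0,0,0,0.0005,0,-0.2905,8,0,0,0,0.0005,0,-0.2905,8]

```text
clock: 28.15
position: [0.4613, -0.0484, 0.0225]
ee_rot: [2.839, 1.345, 0.001]
force: [0.1, 0.2, 6.2]
width: 0.156
gripper_force: 50.0
```

>>> arm_command:
  deltas: [0,0,0,0,0,0.01,8,0,0,0,0,0,0.03,8,0,0,0,0,0,0.07,8,0,0,0,0,0,0.11,8,0,0,0,0,0,0.15,8,0,0,0,0,0,0.19,8,0,0,0,0,0,0.23,8,0,0,0,0,0,0.27,8,0,0,0.07,0.02,-0.03,0.28,8,0,0,0.14,0.04,-0.07,0.28,8,0,0,0.21,0.06,-0.11,0.28,8,0,0,0.28,0.08,-0.15,0.28,8,0,0,0.35,0.09,-0.19,0.28,8,0,0,0.388,0.1,-0.23,0.28,8,0,0,0.388,0.101,-0.26,0.28,8,0,0,0.388,0.101,-0.268,0.26,8,0,0,0.388,0.101,-0.268,0.24,8,0,0,0.388,0.101,-0.268,0.23,8,0,0,0.388,0.101,-0.268,0.23,8,0,0,0.388,0.101,-0.268,0.23,8]

```text
clock: 30.15
position: [0.5619, -0.3161, 0.2528]
ee_rot: [-2.305, -2.135, 0.0]
force: [0.2, -0.4, -2.0]
width: 0.16
gripper_force: 50.0
```

>>> arm_command:
  deltas: [0,0,0,0,0,-0.01,8,0,0,0,0,0,-0.02,8,0,0,0,0,0,-0.03,8,0,0,0,0,0,-0.035,8,0,0,0,0,0,-0.039,8,0,0,0,0,0,-0.0395,8,0,0,0,0,0,-0.0395,8]

```text
clock: 30.85
position: [0.5632, -0.3167, 0.2138]
ee_rot: [2.302, 2.133, 0.003]
force: [3.3, 0.8, 3.4]
width: 0.159
gripper_force: 50.0
```

>>> arm_command:
  deltas: [0,0,0,0,0,0,28,0,0,0,0,0,0,28,0,0,0,0,0,0,28,0,0,0,0,0,0.02,28,0,0,0,0,0,0.05,28,0,0,0,0,0,0.09,28,0,0,0,0,0.05,0.12,28,0,0,0,0,0.1,0.13,28,0,0,0,0,0.15,0.13,28,0,0,0,-0.05,0.2,0.13,28,0,0,0,-0.05,0.25,0.13,28,0,0,0,-0.05,0.3,0.13,28,0,0,0,-0.05,0.35,0.13,28,0,0,0,-0.05,0.4,0.13,28,0,0,0,-0.05,0.4,0.13,28,0,0,0,-0.05,0.4,0.13,28]

```text
clock: 32.45
position: [0.5112, 0.0879, 0.3421]
ee_rot: [-2.297, -2.141, 0.001]
force: [0.2, 0.0, -0.7]
width: 0.304
gripper_force: 0.0
```

```bash
python3 - <<'E'
from st import *
s=optics.get_image("scene");t=optics.get_image("top")
cv2.imwrite("pics/s7.png",np.hstack([cv2.resize(s[155:285,260:410],(480,416)),cv2.resize(t[105:249,305:415],(318,416))]))
for x in(-.069,.023,.069):
  P=W(S,[[x,.12,.202],[x,-.12,.202]]);print(((proj("scene",P)-[260,155])*3.2).round().tolist(),((proj("top",P)-[305,105])*2.89).round().tolist())
E
```

```text
[[94.0, 116.0], [324.0, 280.0]] [[60.0, 260.0], [357.0, 292.0]]
[[176.0, 73.0], [408.0, 225.0]] [[67.0, 152.0], [357.0, 183.0]]
[[215.0, 52.0], [447.0, 199.0]] [[71.0, 100.0], [357.0, 130.0]]
```

View pics/s7.png

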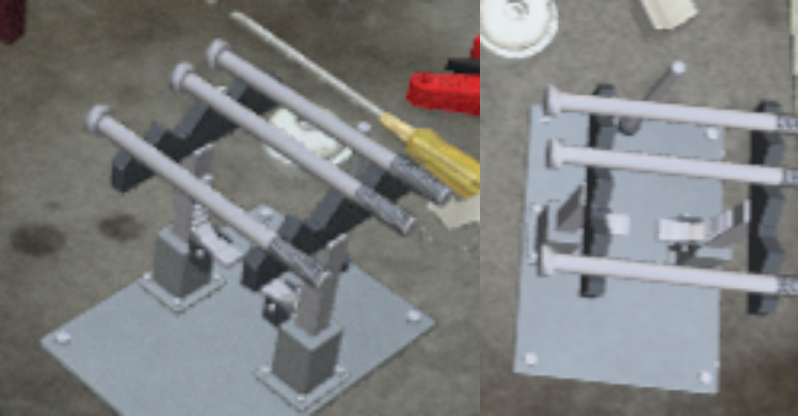

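```bash
python3 - <<'E'
from h import *
t=cv2.imread("pics/top0.png");s=cv2.imread("pics/scene0.png")
cv2.imwrite("pics/tray.png",np.hstack([cv2.resize(t[230:340,0:100],(400,440),interpolation=cv2.INTER_CUBIC),cv2.resize(s[100:210,80:180],(400,440),interpolation=cv2.INTER_CUBIC)]))
E
```

```text
(no output)
```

View pics/tray.png

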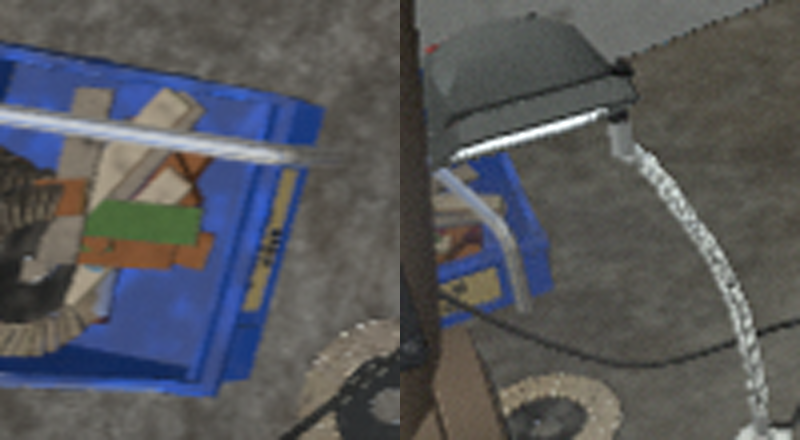

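The tray picture shows only its carrying handle over scrap, so there is no fourth bolt. The three bolts lie in their notches with heads on the left, and both props are at the sixth notch, so I am handing in.

```bash
python3 -c "
from cell import arm
print(arm.sign_off())"
```

```text
the job is handed in; nothing more can be done
None
```

I raised both props to the sixth notch and laid all three bolts present across the crossbars, each in its own V notch, roughly centred, with the heads beyond the left-hand prop. I checked this in the camera images and handed the job in at about 32 s; no verdict came back.

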